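# Free the grinding holder and load the amber bottle neck

## Robot

A 6-joint arm with a two-finger parallel gripper is mounted at the origin on a cart in front of the work surface, level with it; the furniture and walls round the work are solid. World frame = base frame: x ahead of the robot, y to its left, z up, the work surface at z = 0. Lengths are in m, angles in degrees, forces in N, time in s.
With the tool pointing down it reaches from about 0.35 to 0.875 m from the base axis. Payload 4.2 kg.
Tool frame: the origin (TCP) lies on the centre line of the jaws, within the pads' length; the fingertips stand 19 mm ahead of it and the grasp point (between the pads) is the TCP; z points along the fingers, y is the line along which they close (so a half turn about z gives the same grasp; the last joint's range is limited). The gripper opens to 87 mm and grips with 3 to 60 N. Pads are 19 mm wide; open, the fingers measure 117 mm over their backs; the gripper's body (75 mm by 190 mm) begins 51 mm behind the grasp point.
Start: joints at [-53.594, 22.042, 0.453, 0, -68.411, -14.817], TCP at [0.23, -0.581, 0.242] pointing down, gripper open.
Joint ranges: [-179.83, 179.83], [-69.29, 118.12], [-61.27, 80.66], [-181.25, 117.63], [-171.15, -9.14], [-177.46, 177.46]. Speed limits (degrees/s): [159.86, 159.86, 180, 180, 180, 180].

## Interface

Orientations are given as a 3x3 rotation matrix whose columns are the frame's x, y, z axes.
In Python, from station import sense, capture, finish_job, search_frame, masks_of gives the robot as it stands.
- The arm moves only by the tool drive_tool, never from a script. Its argument "rows" is a list of rows, each a list of 7 numbers: the opening in per cent of the stroke, from 0 (shut) to 100 (fully open), then the shift along the world's x, y, z in mm, then the turn, a rotation vector about the world's x, y, z in rad. In form: [[fingers, dx, dy, dz, wx, wy, wz], ...]. A call has 1 to 5 rows; each row shifts and turns the commanded pose from where the row before left it; what a row does not reach is not made up. A row lasts 1/12 s, in which the tool goes at most 41.7 mm and 7.16 degrees, less where a joint would pass 70% of its speed; a pose out of reach is approached as far as the arm can. A call is refused whole if a number of a shift passes 41.7 or a number of a turn 0.125, either way. A call with a gripper value outside its range is refused whole. The fingers move at their own pace and stop on an object; the grip force is fixed at half the most. Time passes only in rows, so rows that do not move let the fingers close. It gives the time, the measured TCP pose, the force, the opening and the grip force at its end, in the units of the state.
- sense(): the state, without advancing time (a new reading comes with each control period).
- capture(name): name is "side" or "top"; returns a dict with "frame" (420x560x3 uint8, red, green, blue), "z_map" (420x560 float32, m along the optical axis (not along the pixel's ray), 0 where there is no reading), "fx", "fy", "cx", "cy" (pixels), "R" (3x3) and "t" (3): a world point X has camera coordinates R X + t. Camera axes: x right, y down, z forward; pixel columns grow to the right and rows downward; lengths in m; the calibration is good to about 2 mm. A picture is of the moment at which its call begins.
- finish_job(): hands the job in; it is judged then, once.
Trained networks look in a picture, given as the dict that the camera call returned (one of the last four; its "shot" number tells which), for a name from the list of things; names that differ only in an ending like _2 or _b are one class to them, and where a whole thing is asked for, a point or a joint stands for the part that bears it (a point fixed in the world has none). Each returns a list of dicts, best first, with "p" (0 to 1); they miss things now and then, are a little off and sometimes report something else, mostly with a low value. They report only what shows in the picture. A call takes as long as a camera call.
- search_frame(label, picture): "xy" ([column, row] in pixels, amid what is visible of it).
- masks_of(label, picture): "region" (420x560 bool, what is visible of it) and "xy" ([column, row] in pixels, amid what is visible of it).
The state is a dict: "time_s": time; "joints": joint angles; "joint_velocities": joint speeds; "effort": joint torques, N m; "tcp_pos": TCP position; "ee_rot": TCP orientation; "wrist_force": force on the tool from outside, world axes, zero at the start; "moment": the same for the moment, N m; "gripper_width": opening from 0.0 (shut) to 1.0 (fully open); "gripper_force": force on a finger pad.
Only numpy, scipy, OpenCV 4.12 (cv2) and the standard library are available. Lean on these libraries where they do the work, as an engineer would, in place of code of your own. Each camera call takes 0.05 s, during which the arm holds its last target. There are 200 camera calls.

## Task

The amber bottle neck has to go into the square wooden holder for grinding, but the red-capped jar is standing in its pocket. Take the jar out and stand it on the round cork mat, wholly on the mat, then stand the bottle neck upright in the holder's pocket, on its floor. Set both down rather than drop them, and do not tip either over.

Things in the scene. Friction and masses are not known exactly. Their poses are not given: they have to be found in the camera images.
- jar_centre (a point): Centre (half-way up, on the axis) of the small jar with a red cap and a brown label: round, upright, 42 mm across the body, 45 mm across the cap (the top 21 mm), 106 mm high, about 0.11 kg. It starts standing upright in the holder's pocket. z axis up along the jar.
- neck_centre (a point): Centre (half-way up, on the axis) of the amber bottle neck, a cut-off piece of amber glass bottle: round, 35 mm across at its foot and narrower above (open to at least 45 mm; the fingers meet it as a 35 mm cylinder), 86 mm high, about 0.09 kg, standing upright on the bench among a taller violet bottle (60 mm across, 139 mm high) and a white squeeze bottle with a blue collar (52 mm across, 135 mm high). z axis up along the neck.
- holder_pocket (a point): Centre of the pocket floor of the fixed square wooden holder: block 96 x 96 mm, 36 mm high, walls 12 mm thick, open square pocket 72 x 72 mm with vertical sides; this point is 12 mm above the bench and the wall tops are 24 mm above it. x and y axes along the walls, z up.
- mat_top (a point): Centre of the upper face of the fixed round cork mat, 110 mm across, 5 mm thick, lying on the bench (this point is 5 mm above the bench). z axis up.

How it is judged (in metres and radians):
On the way:
1. the red-capped jar stands on the cork mat, let go (horizontal distance between jar_centre and mat_top below 0.034 m and height (world z) of jar_centre between 0.052 and 0.064 m and angle between jar_centre's own z axis and vertical below 0.17 rad and contact force between the fingers and red_jar below 0.1 N), for 0.2 s.
At the end, for the whole second after the job is handed in: The red-capped jar stands upright (within 10 degrees) on the cork mat, its axis within 34 mm of the mat's centre; the amber bottle neck stands upright (within 10 degrees) on the floor of the holder's pocket; both are at rest (horizontal distance between jar_centre and mat_top below 0.034 m and height (world z) of jar_centre between 0.052 and 0.064 m and angle between each of jar_centre, neck_centre's own z axis and vertical below 0.17 rad and horizontal distance between neck_centre and holder_pocket below 0.03 m and z of neck_centre in the frame of holder_pocket between 0.036 and 0.05 m and linear speed of each of bottle_neck, red_jar below 0.02 m/s); the robot touches nothing.
It fails at once if the jar or the bottle neck tipped over (more than 60 degrees) (angle between any of jar_centre, neck_centre's own z axis and vertical above 1.05 rad).
It fails at once if the jar or the bottle neck dropped (moving faster than 0.7 m/s, a fall of 25 mm, with no finger touching it) ((linear speed of red_jar above 0.7 m/s and contact force between the fingers and red_jar below 0.01 N) or (linear speed of bottle_neck above 0.7 m/s and contact force between the fingers and bottle_neck below 0.01 N)).
It also fails if it takes over 61 s, if anything falls off the work surface, if the arm or the gripper's body presses on something with over 40 N, if the wrist force passes 120 N, or if a joint passes its speed limit or range.

## Working session

There is one attempt and no reset: what is moved stays moved. The work goes in short steps, Python scripts to look and compute and a tool call to move; the robot and the scene stay as the last step left them, time stands still between calls to the robot, and variables do not carry over. Pictures are saved under pics/ and viewed, at most 10 in all, crops included, and the job is handed in when it is done.

Besides the shell and the picture viewer there is one more tool, called after "Request:" in YAML: its name, and indented under it one key for each argument. drive_tool: Moves the arm, as the interface text tells. Its arguments: {"type":"object","properties":{"rows":{"type":"array"}},"required":["rows"]}

```bash
mkdir -p pics; cat > h.py <<'E'
import numpy as np,cv2
from station import *
def pts(c,m=None):
    z=c["z_map"];v,u=np.nonzero((z>0)&(m if m is not None else True))
    d=z[v,u];P=np.stack([(u-c["cx"])/c["fx"]*d,(v-c["cy"])/c["fy"]*d,d],1)
    return (P-np.array(c["t"]))@np.array(c["R"])
E
cat > a.py <<'E'
from h import *
s=sense();print(s["time_s"],s["tcp_pos"],s["ee_rot"],s["gripper_width"])
ims=[]
for n in("side","top"):
    c=capture(n);im=c["frame"][:,:,::-1].copy();print(n,"campos",-np.array(c["R"]).T@c["t"])
    for l in("jar_centre","neck_centre","holder_pocket","mat_top"):
        r=masks_of(l,c)
        for q in r[:2]:
            P=pts(c,q["region"])
            print(l,round(q["p"],2),np.round(q["xy"]),len(P), np.round(np.percentile(P,[2,50,98],axis=0),3).tolist() if len(P) else "")
        if not r: print(l,[(x["p"],x["xy"]) for x in search_frame(l,c)[:2]])
    ims.append(im)
cv2.imwrite("pics/a_side.png",ims[0]);cv2.imwrite("pics/a_top.png",ims[1])
E
python3 a.py
```

```text
0.0 [ 0.22979159 -0.5806206   0.24043629] [[-9.29906604e-01 -3.67794582e-01 -9.23686519e-04]
 [-3.67795726e-01  9.29904378e-01  2.03754254e-03]
 [ 1.09543031e-04  2.23445222e-03 -9.99997498e-01]] 0.9967803604400031
side campos [ 0.47017656 -0.75820574  0.45561605]
jar_centre 0.85 [225. 252.] 1474 [[0.405, -0.178, 0.014], [0.428, -0.172, 0.08], [0.448, -0.12, 0.119]]
neck_centre 0.87 [324. 264.] 813 [[0.591, -0.174, -0.001], [0.605, -0.169, 0.045], [0.631, -0.131, 0.085]]
holder_pocket 0.92 [231. 285.] 1880 [[0.382, -0.206, 0.001], [0.432, -0.201, 0.025], [0.476, -0.115, 0.037]]
mat_top 0.63 [251. 208.] 694 [[0.445, 0.1, 0.0], [0.493, 0.146, 0.004], [0.543, 0.199, 0.006]]
top campos [0.46581282 0.00915011 1.05154681]
jar_centre 0.55 [350. 278.] 634 [[0.408, -0.17, 0.049], [0.427, -0.146, 0.118], [0.447, -0.13, 0.122]]
neck_centre 0.78 [342. 185.] 341 [[0.591, -0.168, -0.0], [0.603, -0.151, 0.055], [0.62, -0.138, 0.088]]
holder_pocket 0.94 [337. 268.] 1973 [[0.383, -0.199, 0.008], [0.434, -0.146, 0.034], [0.475, -0.105, 0.04]]
holder_pocket 0.61 [182. 246.] 2562 [[0.445, 0.105, 0.001], [0.493, 0.155, 0.005], [0.543, 0.204, 0.009]]
mat_top 0.56 [181. 245.] 2556 [[0.443, 0.105, 0.001], [0.493, 0.155, 0.005], [0.543, 0.204, 0.009]]
```

View pics/a_side.png

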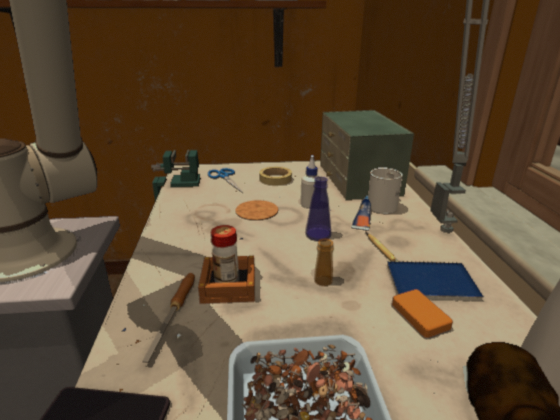

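View pics/a_top.png

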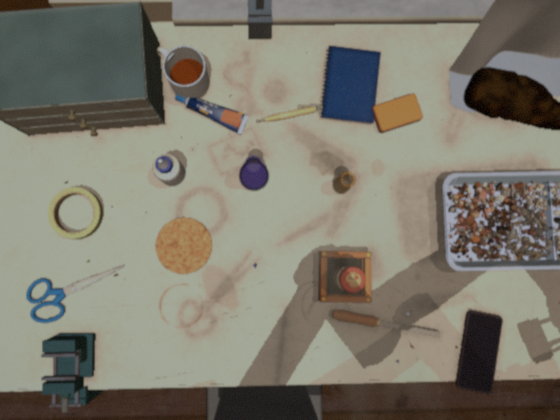

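```bash
python3 - <<'E'
from h import *
c=capture("top");P=pts(c);
def f(n,lo,hi,box,pct=0):
    m=(P[:,2]>lo)&(P[:,2]<hi)&(P[:,0]>box[0])&(P[:,0]<box[1])&(P[:,1]>box[2])&(P[:,1]<box[3]);Q=P[m]
    r=cv2.minAreaRect(Q[:,:2].astype(np.float32)*1000);(x,y),rr=cv2.minEnclosingCircle(Q[:,:2].astype(np.float32)*1000)
    print(n,len(Q),np.round(Q[:,:2].mean(0),3),r,(x,y,rr),Q[:,2].max())
f("jar",.105,.14,(.38,.5,-.22,-.08))
f("holder",.026,.045,(.36,.5,-.24,-.08))
f("neck",.07,.1,(.57,.64,-.19,-.115))
f("mat",.003,.012,(.42,.57,.08,.23))
m=(P[:,2]>.1)&(P[:,2]<.16)&(P[:,0]>.3)&(P[:,0]<.85)&(abs(P[:,1])<.5)
g=np.zeros((600,1000),np.uint8);Q=P[m];g[(Q[:,0]*1000-300).astype(int),(Q[:,1]*1000+500).astype(int)]=255
n,l,st,ce=cv2.connectedComponentsWithStats(cv2.dilate(g,np.ones((7,7))))
for s,e in zip(st[1:],ce[1:]): print("tall xy",e[1]+300,e[0]-500,s[3],s[2])
E
```

```text
jar 543 [ 0.427 -0.151] ((427.3083190917969, -151.8681182861328), (44.2831916809082, 42.98570251464844), 89.68805694580078) (426.7618408203125, -151.88389587402344, 22.53084373474121) 0.12281786439301401
holder 1212 [ 0.429 -0.151] ((429.7306823730469, -152.76644897460938), (95.4243392944336, 95.80577087402344), 88.72212982177734) (430.0443420410156, -152.73423767089844, 66.14887237548828) 0.04337667866987709
neck 164 [ 0.606 -0.154] ((606.488525390625, -154.3519287109375), (28.402523040771484, 29.147546768188477), 85.53510284423828) (607.0025024414062, -154.30804443359375, 15.414239883422852) 0.08904074426437562
mat 2558 [0.494 0.155] ((495.2908630371094, 154.85264587402344), (149.391845703125, 148.60589599609375), 0.19737890362739563) (496.6748046875, 156.1957550048828, 99.28605651855469) 0.011189017856192666
tall xy 426.42823080591324 -152.0429184549356 50 51
tall xy 626.1658536585367 16.492682926829275 38 40
tall xy 635.5271844660194 176.46213592233005 35 36
tall xy 740.3631713554987 291.97721460125547 150 275
tall xy 734.4102564102564 424.6025641025641 8 20
tall xy 733.2222222222222 446.94444444444446 8 17
tall xy 736.3722627737227 404.07299270072997 8 19
tall xy 737.7536231884058 382.1811594202899 8 19
tall xy 740.4744525547445 339.44525547445255 8 18
tall xy 742.3211678832117 317.6934306569343 9 17
tall xy 744.4444444444445 296.5 8 16
tall xy 746.7299270072992 251.8686131386861 8 19
tall xy 745.5704697986578 274.9463087248322 8 19
tall xy 748.3227848101266 231.31012658227849 9 20
tall xy 790.0 164.0 7 7
tall xy 830.0 175.0 7 7
tall xy 833.0 106.0 7 7
tall xy 847.6530214424952 -411.85575048732943 11 54
```

The side view shows the jar in the holder at about (225,252), the neck at (324,264), the violet bottle at (318,210) and the mat at (257,210). In the top view they are at (350,278), (344,180), (254,173) and (184,245), which matches the networks. World positions:
- Jar: (0.427, -0.152)
- Holder: (0.430, -0.153)
- Neck: (0.606, -0.154)
- Mat: (0.494, 0.155)

Nothing stands near the jar or the neck, so I'll keep the current tool yaw and move over the jar.

Request:
drive_tool:
  rows:
    - [100,10,20,0,0,0,0]
    - [100,16,35,0,0,0,0]
    - [100,16,35,0,0,0,0]
    - [100,16,35,0,0,0,0]
    - [100,16,35,0,0,0,0]

```text
time_s: 0.97
tcp_pos: [0.3043, -0.4197, 0.2416]
ee_rot: [[-0.93, -0.367, 0.0], [-0.367, 0.93, -0.0], [-0.0, -0.0, -1.0]]
wrist_force: [1.4, -0.0, 0.4]
gripper_width: 0.996
gripper_force: 0.0
```

Request:
drive_tool:
  rows:
    - [100,16,35,0,0,0,0]
    - [100,16,35,0,0,0,0]
    - [100,16,35,0,0,0,0]
    - [100,16,35,0,0,0,0]
    - [100,16,35,0,0,0,0]

```text
time_s: 1.38
tcp_pos: [0.3844, -0.2444, 0.242]
ee_rot: [[-0.93, -0.368, 0.001], [-0.368, 0.93, -0.0], [-0.001, -0.001, -1.0]]
wrist_force: [0.2, -0.9, 0.5]
gripper_width: 0.998
gripper_force: 0.0
```

Request:
drive_tool:
  rows:
    - [100,16,35,0,0,0,0]
    - [100,16,35,0,0,0,0]
    - [100,8,18,0,0,0,0]
    - [100,3,5,0,0,0,0]
    - [100,0,0,0,0,0,0]

```text
time_s: 1.8
tcp_pos: [0.4276, -0.1521, 0.2418]
ee_rot: [[-0.929, -0.371, 0.001], [-0.371, 0.929, -0.0], [-0.0, -0.0, -1.0]]
wrist_force: [-0.7, -0.4, 0.6]
gripper_width: 1.001
gripper_force: 0.0
```

Request:
drive_tool:
  rows:
    - [100,-1,0,-30,0,0,0]
    - [100,0,0,-35,0,0,0]
    - [100,0,0,-35,0,0,0]
    - [100,0,0,-27,0,0,0]
    - [100,0,0,-15,0,0,0]

```text
time_s: 2.22
tcp_pos: [0.4233, -0.1543, 0.0966]
ee_rot: [[-0.931, -0.365, -0.005], [-0.365, 0.931, 0.0], [0.005, 0.002, -1.0]]
wrist_force: [-1.1, 0.0, 0.2]
gripper_width: 1.002
gripper_force: 0.0
```

Request:
drive_tool:
  rows:
    - [60,0,0,0,0,0,0]
    - [50,0,0,0,0,0,0]
    - [40,0,0,0,0,0,0]
    - [40,0,0,0,0,0,0]
    - [40,0,0,0,0,0,0]

```text
time_s: 2.63
tcp_pos: [0.4268, -0.1534, 0.1009]
ee_rot: [[-0.93, -0.368, 0.003], [-0.368, 0.93, -0.0], [-0.003, -0.001, -1.0]]
wrist_force: [-0.5, 0.0, 0.3]
gripper_width: 0.708
gripper_force: 0.0
```

Request:
drive_tool:
  rows:
    - [40,0,0,0,0,0,0]
    - [40,0,0,0,0,0,0]
    - [40,0,0,0,0,0,0]
    - [40,0,0,0,0,0,0]
    - [40,0,0,0,0,0,0]

```text
time_s: 3.05
tcp_pos: [0.4263, -0.1531, 0.1]
ee_rot: [[-0.93, -0.368, 0.001], [-0.368, 0.93, -0.0], [-0.001, -0.0, -1.0]]
wrist_force: [-0.5, 0.8, 4.7]
gripper_width: 0.499
gripper_force: 30.0
```

Request:
drive_tool:
  rows:
    - [20,0,0,2,0,0,0]
    - [20,0,0,5,0,0,0]
    - [20,0,0,10,0,0,0]
    - [20,0,0,10,0,0,0]
    - [20,0,0,15,0,0,0]

```text
time_s: 3.47
tcp_pos: [0.4249, -0.153, 0.1411]
ee_rot: [[-0.93, -0.368, -0.003], [-0.368, 0.93, 0.0], [0.003, 0.002, -1.0]]
wrist_force: [0.7, 0.1, -0.7]
gripper_width: 0.5
gripper_force: 29.9
```

Request:
drive_tool:
  rows:
    - [20,0,0,15,0,0,0]
    - [20,0,0,15,0,0,0]
    - [20,0,0,8,0,0,0]
    - [20,0,0,0,0,0,0]
    - [20,0,0,0,0,0,0]

```text
time_s: 3.88
tcp_pos: [0.4257, -0.153, 0.1794]
ee_rot: [[-0.93, -0.368, 0.0], [-0.368, 0.93, 0.0], [-0.0, 0.0, -1.0]]
wrist_force: [0.7, 0.2, -1.7]
gripper_width: 0.503
gripper_force: 29.9
```

```bash
cat > b.py <<'E'
import sys
from h import *
l=sys.argv[1];s=sense();print(s["time_s"],s["tcp_pos"],s["gripper_width"],s["gripper_force"],s["wrist_force"])
c=capture("side")
x,y=100,120
cv2.imwrite("pics/%s.png"%sys.argv[2],cv2.resize(c["frame"][120:330,140:420,::-1],None,fx=2,fy=2))
for n in ("side","top"):
    if n=="top": c=capture(n)
    for q in masks_of(l,c)[:1]:
        P=pts(c,q["region"]);print(n,q["p"],len(P),np.round(np.percentile(P,[2,50,98],axis=0),3).tolist())
E
python3 b.py jar_centre b1
```

```text
3.8833 [ 0.42574729 -0.1529931   0.17941573] 0.5029632905556536 29.937895559705794 [ 0.67918885  0.20807316 -1.7193377 ]
side 0.25 828 [[0.591, -0.174, -0.001], [0.605, -0.169, 0.044], [0.622, -0.101, 0.085]]
```

View pics/b1.png

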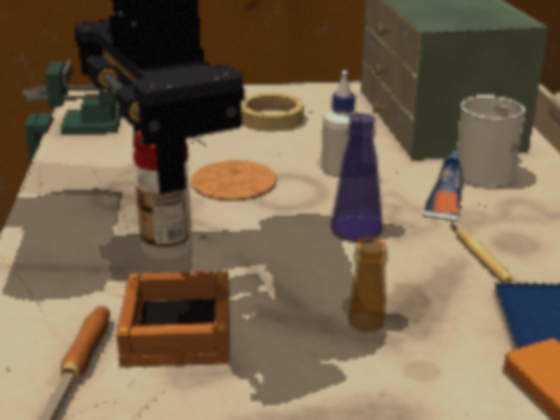

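The jar hangs upright in the jaws, with its foot near crop (163,248), and the pocket is empty. I'll carry it to the mat.

Request:
drive_tool:
  rows:
    - [20,2,10,0,0,0,0]
    - [20,5,22,0,0,0,0]
    - [20,7,30,0,0,0,0]
    - [20,7,33,0,0,0,0]
    - [20,7,33,0,0,0,0]

```text
time_s: 4.5
tcp_pos: [0.4539, -0.0235, 0.1792]
ee_rot: [[-0.93, -0.367, -0.001], [-0.367, 0.93, -0.0], [0.001, 0.0, -1.0]]
wrist_force: [0.9, 0.7, -1.5]
gripper_width: 0.496
gripper_force: 29.9
```

Request:
drive_tool:
  rows:
    - [20,7,33,0,0,0,0]
    - [20,7,33,0,0,0,0]
    - [20,7,33,0,0,0,0]
    - [20,7,30,-5,0,0,0]
    - [20,6,25,-5,0,0,0]

```text
time_s: 4.92
tcp_pos: [0.4882, 0.1317, 0.1693]
ee_rot: [[-0.929, -0.369, 0.0], [-0.369, 0.929, 0.0], [-0.001, 0.0, -1.0]]
wrist_force: [-0.1, 0.5, -1.5]
gripper_width: 0.493
gripper_force: 29.9
```

Request:
drive_tool:
  rows:
    - [20,4,16,-15,0,0,0]
    - [20,2,10,-20,0,0,0]
    - [20,0,0,-15,0,0,0]
    - [20,0,0,-5,0,0,0]
    - [20,0,0,0,0,0,0]

```text
time_s: 5.33
tcp_pos: [0.4927, 0.1547, 0.1127]
ee_rot: [[-0.93, -0.368, -0.004], [-0.368, 0.93, -0.003], [0.004, -0.001, -1.0]]
wrist_force: [-0.9, 0.5, 0.4]
gripper_width: 0.503
gripper_force: 29.9
```

```bash
python3 b.py jar_centre b2; python3 - <<'E'
from h import *
c=capture("side");P=pts(c)
t=np.array(sense()["tcp_pos"])
m=(np.hypot(P[:,0]-t[0],P[:,1]-t[1])<.03)&(P[:,2]>.008)&(P[:,2]<.08)
Q=P[m];print(len(Q),np.percentile(Q[:,2],[0,1,3,10]),[np.percentile(Q[Q[:,2]<.06][:,i],[2,50,98]) for i in (0,1)])
E
```

```text
5.3333 [0.49274897 0.15470623 0.1127394 ] 0.5028403103295508 29.93756830052007 [-0.90553232  0.47164179  0.38114213]
side 0.7 561 [[0.471, 0.129, 0.029], [0.486, 0.135, 0.071], [0.511, 0.158, 0.131]]
top 0.68 347 [[0.591, -0.167, 0.003], [0.605, -0.149, 0.058], [0.62, -0.138, 0.088]]
329 [0.02844081 0.02943868 0.03087569 0.03480398] [array([0.47229227, 0.49361558, 0.51418947]), array([0.12915528, 0.1346725 , 0.1505304 ])]
```

View pics/b2.png

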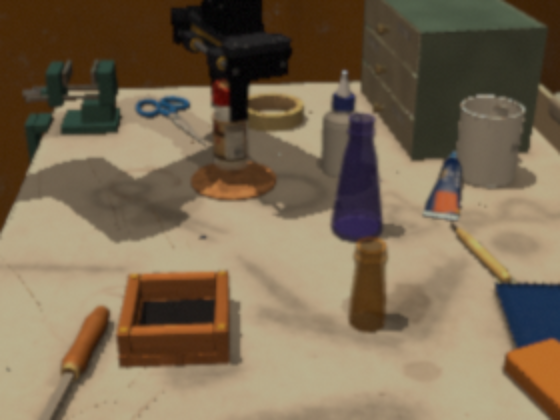

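The jar is upright over the mat, with its foot about 20 mm above it. I'll lower it gently.

Request:
drive_tool:
  rows:
    - [20,0,0,-4,0,0,0]
    - [20,0,0,-5,0,0,0]
    - [20,0,0,-4,0,0,0]
    - [20,0,0,-2,0,0,0]
    - [20,0,0,0,0,0,0]

```text
time_s: 6.0
tcp_pos: [0.4935, 0.1545, 0.0988]
ee_rot: [[-0.93, -0.368, -0.001], [-0.368, 0.93, -0.001], [0.002, -0.0, -1.0]]
wrist_force: [-1.5, 0.9, -1.1]
gripper_width: 0.499
gripper_force: 29.9
```

Request:
drive_tool:
  rows:
    - [20,0,0,-2,0,0,0]
    - [20,0,0,-1,0,0,0]
    - [20,0,0,0,0,0,0]
    - [20,0,0,0,0,0,0]
    - [20,0,0,0,0,0,0]

```text
time_s: 6.42
tcp_pos: [0.4941, 0.155, 0.0967]
ee_rot: [[-0.93, -0.368, 0.0], [-0.368, 0.93, 0.0], [-0.0, 0.0, -1.0]]
wrist_force: [-0.9, 0.2, -1.0]
gripper_width: 0.496
gripper_force: 29.9
```

Request:
drive_tool:
  rows:
    - [20,0,0,-1,0,0,0]
    - [20,0,0,-1,0,0,0]
    - [20,0,0,0,0,0,0]
    - [20,0,0,0,0,0,0]

```text
time_s: 6.75
tcp_pos: [0.4939, 0.1549, 0.0945]
ee_rot: [[-0.93, -0.368, -0.0], [-0.368, 0.93, -0.0], [0.0, -0.0, -1.0]]
wrist_force: [0.1, -0.4, -0.7]
gripper_width: 0.5
gripper_force: 29.9
```

Request:
drive_tool:
  rows:
    - [20,0,0,-1,0,0,0]
    - [20,0,0,0,0,0,0]
    - [20,0,0,0,0,0,0]

```text
time_s: 7.0
tcp_pos: [0.4939, 0.1549, 0.0935]
ee_rot: [[-0.93, -0.368, -0.0], [-0.368, 0.93, -0.0], [0.0, -0.0, -1.0]]
wrist_force: [0.5, 0.3, -0.6]
gripper_width: 0.5
gripper_force: 29.9
```

Request:
drive_tool:
  rows:
    - [20,0,0,-1,0,0,0]
    - [20,0,0,0,0,0,0]
    - [20,0,0,0,0,0,0]

```text
time_s: 7.25
tcp_pos: [0.4942, 0.155, 0.093]
ee_rot: [[-0.93, -0.368, 0.001], [-0.368, 0.93, 0.0], [-0.001, -0.0, -1.0]]
wrist_force: [-1.1, -0.6, 2.9]
gripper_width: 0.499
gripper_force: 30.0
```

Contact. I'll open the fingers and then rise.

Request:
drive_tool:
  rows:
    - [54,0,0,0,0,0,0]
    - [60,0,0,0,0,0,0]
    - [80,0,0,0,0,0,0]
    - [100,0,0,0,0,0,0]
    - [100,0,0,0,0,0,0]

```text
time_s: 7.67
tcp_pos: [0.4939, 0.1548, 0.0924]
ee_rot: [[-0.93, -0.368, -0.0], [-0.368, 0.93, -0.0], [0.0, -0.0, -1.0]]
wrist_force: [-0.6, -0.3, -0.1]
gripper_width: 0.74
gripper_force: 0.0
```

Request:
drive_tool:
  rows:
    - [100,0,0,0,0,0,0]
    - [100,0,0,0,0,0,0]
    - [100,0,0,10,0,0,0]
    - [100,0,0,25,0,0,0]
    - [100,0,0,35,0,0,0]

```text
time_s: 8.08
tcp_pos: [0.4924, 0.1539, 0.1615]
ee_rot: [[-0.93, -0.368, -0.006], [-0.368, 0.93, -0.003], [0.007, -0.001, -1.0]]
wrist_force: [1.2, 1.0, -0.0]
gripper_width: 0.993
gripper_force: 0.0
```

Request:
drive_tool:
  rows:
    - [100,0,0,35,0,0,0]
    - [100,6,-15,15,0,0,0]
    - [100,13,-35,0,0,0,0]
    - [100,13,-35,0,0,0,0]
    - [100,13,-35,0,0,0,0]

```text
time_s: 8.5
tcp_pos: [0.5394, 0.034, 0.2143]
ee_rot: [[-0.929, -0.369, 0.002], [-0.369, 0.929, 0.001], [-0.003, -0.0, -1.0]]
wrist_force: [-0.2, 0.2, -0.6]
gripper_width: 0.997
gripper_force: 0.0
```

Request:
drive_tool:
  rows:
    - [100,13,-35,0,0,0,0]
    - [100,13,-35,0,0,0,0]
    - [100,13,-35,0,0,0,0]
    - [100,13,-35,0,0,0,0]
    - [100,8,-25,0,0,0,0]

```text
time_s: 8.92
tcp_pos: [0.5997, -0.133, 0.2133]
ee_rot: [[-0.93, -0.367, 0.001], [-0.367, 0.93, -0.001], [-0.001, -0.001, -1.0]]
wrist_force: [0.8, -0.4, -0.6]
gripper_width: 1.003
gripper_force: 0.0
```

Request:
drive_tool:
  rows:
    - [100,6,-18,0,0,0,0]
    - [100,0,-5,0,0,0,0]
    - [100,0,0,0,0,0,0]
    - [100,0,0,0,0,0,0]

```text
time_s: 9.25
tcp_pos: [0.6046, -0.1529, 0.2128]
ee_rot: [[-0.93, -0.368, -0.0], [-0.368, 0.93, 0.0], [0.0, 0.0, -1.0]]
wrist_force: [0.4, 0.2, 0.2]
gripper_width: 0.997
gripper_force: 0.0
```

```bash
python3 b.py jar_centre b3; python3 b.py neck_centre b4|tail -2
```

```text
9.25 [ 0.60461012 -0.15290816  0.21282845] 0.9973404531103056 0.0 [0.40039317 0.20364842 0.16355218]
side 0.96 777 [[0.471, 0.129, -0.001], [0.493, 0.136, 0.066], [0.515, 0.269, 0.111]]
9.45 [ 0.60486141 -0.15198453  0.21298062] 1.000410480852852 0.0 [0.48199433 0.03275568 0.31889116]
side 0.72 833 [[0.591, -0.174, -0.001], [0.606, -0.169, 0.044], [0.64, -0.049, 0.085]]
```

View pics/b3.png

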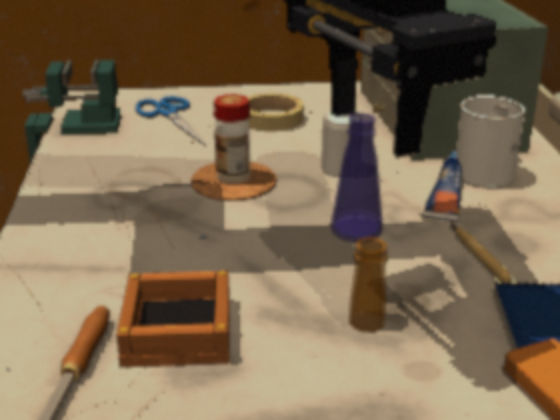

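The jar stands upright on the mat at crop (232,140), let go. The neck is still upright at (369,285) under the open gripper. I'll descend and grip it.

Request:
drive_tool:
  rows:
    - [100,1,-1,-25,0,0,0]
    - [100,0,-1,-35,0,0,0]
    - [100,0,0,-35,0,0,0]
    - [100,0,0,-30,0,0,0]
    - [100,0,0,-18,0,0,0]

```text
time_s: 10.07
tcp_pos: [0.6039, -0.1547, 0.0659]
ee_rot: [[-0.93, -0.368, -0.005], [-0.368, 0.93, 0.001], [0.005, 0.003, -1.0]]
wrist_force: [-0.8, 0.8, -0.4]
gripper_width: 0.998
gripper_force: 0.0
```

Request:
drive_tool:
  rows:
    - [100,0,0,-13,0,0,0]
    - [100,0,0,0,0,0,0]
    - [60,0,0,0,0,0,0]
    - [50,0,0,0,0,0,0]
    - [45,0,0,0,0,0,0]

```text
time_s: 10.48
tcp_pos: [0.607, -0.1551, 0.0582]
ee_rot: [[-0.93, -0.368, 0.003], [-0.368, 0.93, -0.0], [-0.003, -0.001, -1.0]]
wrist_force: [0.7, -0.9, -0.3]
gripper_width: 0.858
gripper_force: 0.0
```

Request:
drive_tool:
  rows:
    - [40,0,0,0,0,0,0]
    - [30,0,0,0,0,0,0]
    - [20,0,0,0,0,0,0]
    - [20,0,0,0,0,0,0]
    - [20,0,0,0,0,0,0]

```text
time_s: 10.9
tcp_pos: [0.606, -0.1551, 0.0568]
ee_rot: [[-0.93, -0.368, 0.0], [-0.368, 0.93, 0.0], [-0.0, -0.0, -1.0]]
wrist_force: [0.0, 0.2, -0.4]
gripper_width: 0.484
gripper_force: 0.0
```

Request:
drive_tool:
  rows:
    - [20,0,0,0,0,0,0]
    - [20,0,0,0,0,0,0]
    - [20,0,0,0,0,0,0]
    - [20,0,0,0,0,0,0]

```text
time_s: 11.23
tcp_pos: [0.6061, -0.1552, 0.0567]
ee_rot: [[-0.93, -0.368, 0.0], [-0.368, 0.93, -0.0], [-0.0, -0.0, -1.0]]
wrist_force: [0.7, -0.1, 1.4]
gripper_width: 0.396
gripper_force: 30.0
```

Request:
drive_tool:
  rows:
    - [20,0,0,3,0,0,0]
    - [20,0,0,8,0,0,0]
    - [20,0,0,15,0,0,0]
    - [20,0,0,20,0,0,0]
    - [20,0,0,20,0,0,0]

```text
time_s: 11.65
tcp_pos: [0.6055, -0.1551, 0.1231]
ee_rot: [[-0.93, -0.368, -0.002], [-0.368, 0.93, 0.0], [0.001, 0.001, -1.0]]
wrist_force: [1.6, -0.1, -0.6]
gripper_width: 0.399
gripper_force: 30.0
```

Request:
drive_tool:
  rows:
    - [20,-10,0,4,0,0,0]
    - [20,-25,0,0,0,0,0]
    - [20,-30,0,0,0,0,0]
    - [20,-30,0,0,0,0,0]
    - [20,-30,0,0,0,0,0]

```text
time_s: 12.07
tcp_pos: [0.4782, -0.155, 0.1258]
ee_rot: [[-0.93, -0.367, -0.002], [-0.367, 0.93, 0.001], [0.001, 0.001, -1.0]]
wrist_force: [-0.6, 0.0, 0.3]
gripper_width: 0.394
gripper_force: 30.0
```

Request:
drive_tool:
  rows:
    - [20,-30,2,0,0,0,0]
    - [20,-15,0,0,0,0,0]
    - [20,-6,0,0,0,0,0]
    - [20,0,0,0,0,0,0]
    - [20,0,0,0,0,0,0]

```text
time_s: 12.48
tcp_pos: [0.4308, -0.1532, 0.1269]
ee_rot: [[-0.93, -0.368, 0.002], [-0.368, 0.93, -0.0], [-0.001, -0.001, -1.0]]
wrist_force: [1.2, -0.1, 0.2]
gripper_width: 0.395
gripper_force: 30.0
```

```bash
python3 b.py neck_centre b5
```

```text
12.4833 [ 0.430754   -0.15320195  0.12687575] 0.39505423661897054 29.99879510141909 [ 1.21023077 -0.08894623  0.1734484 ]
side 0.88 401 [[0.416, -0.172, 0.071], [0.427, -0.167, 0.091], [0.448, -0.157, 0.13]]
```

View pics/b5.png

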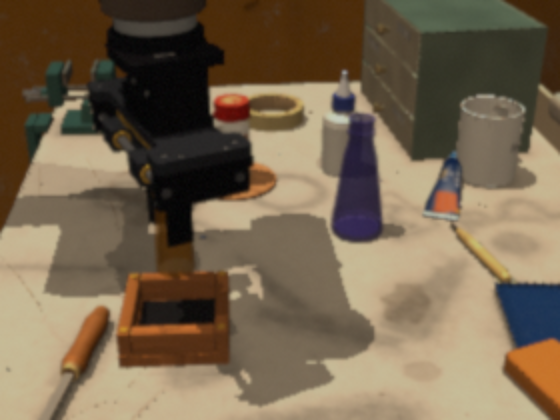

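The neck hangs upright over the pocket, with its foot at crop (175,270) and 0.07 m up, as expected. I'll lower it from z 0.127 to about 0.069.

Request:
drive_tool:
  rows:
    - [20,0,0,-8,0,0,0]
    - [20,0,0,-15,0,0,0]
    - [20,0,0,-15,0,0,0]
    - [20,0,0,-10,0,0,0]
    - [20,0,0,-4,0,0,0]

```text
time_s: 13.1
tcp_pos: [0.4291, -0.153, 0.0724]
ee_rot: [[-0.93, -0.368, -0.004], [-0.368, 0.93, 0.0], [0.004, 0.002, -1.0]]
wrist_force: [-0.4, -0.2, -0.6]
gripper_width: 0.403
gripper_force: 30.0
```

Request:
drive_tool:
  rows:
    - [20,0,0,-2,0,0,0]
    - [20,0,0,-1,0,0,0]
    - [20,0,0,0,0,0,0]
    - [20,0,0,0,0,0,0]

```text
time_s: 13.43
tcp_pos: [0.4305, -0.1531, 0.072]
ee_rot: [[-0.93, -0.368, 0.001], [-0.368, 0.93, -0.0], [-0.001, -0.0, -1.0]]
wrist_force: [0.6, -0.9, -1.9]
gripper_width: 0.397
gripper_force: 30.0
```

Request:
drive_tool:
  rows:
    - [20,0,0,-1,0,0,0]
    - [20,0,0,-1,0,0,0]
    - [20,0,0,0,0,0,0]
    - [20,0,0,0,0,0,0]

```text
time_s: 13.77
tcp_pos: [0.43, -0.1531, 0.0697]
ee_rot: [[-0.93, -0.368, 0.0], [-0.368, 0.93, -0.0], [-0.0, -0.0, -1.0]]
wrist_force: [-0.9, -0.6, -1.4]
gripper_width: 0.394
gripper_force: 30.0
```

Request:
drive_tool:
  rows:
    - [20,0,0,-1,0,0,0]
    - [20,0,0,0,0,0,0]
    - [20,0,0,0,0,0,0]

```text
time_s: 14.02
tcp_pos: [0.4301, -0.1531, 0.0686]
ee_rot: [[-0.93, -0.368, 0.0], [-0.368, 0.93, -0.0], [-0.0, -0.0, -1.0]]
wrist_force: [0.8, -1.2, -0.2]
gripper_width: 0.393
gripper_force: 30.0
```

Request:
drive_tool:
  rows:
    - [20,0,0,-1,0,0,0]
    - [20,0,0,0,0,0,0]
    - [20,0,0,0,0,0,0]

```text
time_s: 14.27
tcp_pos: [0.4302, -0.1531, 0.0686]
ee_rot: [[-0.93, -0.368, 0.0], [-0.368, 0.93, -0.0], [-0.0, -0.0, -1.0]]
wrist_force: [-2.7, 1.6, 7.8]
gripper_width: 0.395
gripper_force: 30.0
```

It is on the floor. I'll release and rise.

Request:
drive_tool:
  rows:
    - [44,0,0,0,0,0,0]
    - [55,0,0,0,0,0,0]
    - [75,0,0,0,0,0,0]
    - [100,0,0,0,0,0,0]
    - [100,0,0,0,0,0,0]

```text
time_s: 14.68
tcp_pos: [0.4299, -0.1531, 0.0674]
ee_rot: [[-0.93, -0.368, -0.0], [-0.368, 0.93, -0.0], [0.0, 0.0, -1.0]]
wrist_force: [0.3, 0.8, 0.8]
gripper_width: 0.657
gripper_force: 0.0
```

Request:
drive_tool:
  rows:
    - [100,0,0,0,0,0,0]
    - [100,0,0,0,0,0,0]
    - [100,0,0,10,0,0,0]
    - [100,0,0,25,0,0,0]
    - [100,0,0,35,0,0,0]

```text
time_s: 15.1
tcp_pos: [0.4279, -0.153, 0.136]
ee_rot: [[-0.93, -0.367, -0.007], [-0.367, 0.93, 0.0], [0.007, 0.003, -1.0]]
wrist_force: [1.2, -0.3, -0.6]
gripper_width: 0.978
gripper_force: 0.0
```

Request:
drive_tool:
  rows:
    - [100,0,0,35,0,0,0]
    - [100,0,0,35,0,0,0]
    - [100,0,0,15,0,0,0]
    - [100,0,0,0,0,0,0]
    - [100,0,0,0,0,0,0]

```text
time_s: 15.52
tcp_pos: [0.4301, -0.153, 0.2231]
ee_rot: [[-0.93, -0.368, 0.002], [-0.368, 0.93, 0.0], [-0.002, -0.0, -1.0]]
wrist_force: [-0.7, -0.5, -0.7]
gripper_width: 0.996
gripper_force: 0.0
```

```bash
python3 b.py neck_centre b6; python3 b.py jar_centre b7|tail -2
```

```text
15.5167 [ 0.43006379 -0.15300751  0.22314212] 0.9964626313741366 0.0 [-0.67340508 -0.49020414 -0.65578822]
side 0.9 806 [[0.416, -0.171, 0.015], [0.432, -0.166, 0.061], [0.447, -0.142, 0.098]]
side 0.76 720 [[0.473, 0.129, 0.009], [0.493, 0.135, 0.067], [0.514, 0.157, 0.111]]
top 0.69 649 [[0.473, 0.133, 0.027], [0.492, 0.151, 0.111], [0.513, 0.173, 0.115]]
```

View pics/b6.png

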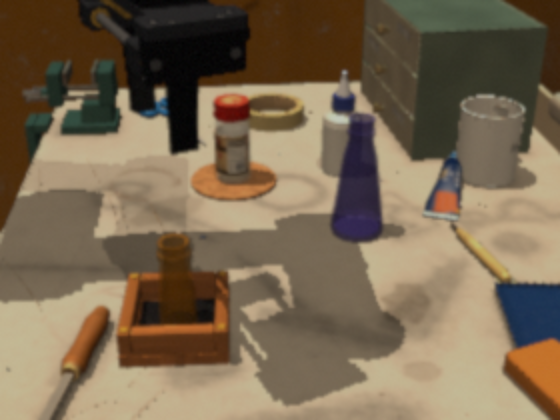

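The neck stands upright in the pocket at crop (176,280), the jar stands on the mat at (232,140), and the gripper is clear of both.

```bash
python3 -c "from station import *;print(finish_job())"
```

```text
the job is handed in; nothing more can be done
None
```

The job is handed in: in the last camera check the jar stood upright on the cork mat and the bottle neck stood upright on the holder's pocket floor, both released, at about 16 s of the 61 s allowed; no verdict was returned.

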